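Turn the sample carousel back one notch

ROBOT

A 6-joint arm with a two-finger parallel gripper is mounted at the origin on the work surface. World frame = base frame: x ahead of the robot, y to its left, z up, the work surface at z = 0. Lengths are in m, angles in degrees, forces in N, time in s.
With the tool pointing down it reaches from about 0.3 to 0.75 m from the base axis. Payload 8.5 kg.
Tool frame: the origin (TCP) lies on the mounting face of the last link; the fingertips stand 173 mm ahead of it and the grasp point (between the pads) lies 155 mm ahead of it (env.tips_ahead is the distance from the TCP to the fingertips, in m); z points along the fingers, x is the direction in which the jaws open and shut, and the axes are right-handed (so a half turn about z gives the same grasp; the last joint's range is limited). The gripper opens to 85 mm and grips with 20 to 120 N. Pads are 22 mm wide; open, the fingers measure 114 mm over their backs; the gripper's body (76 mm by 85 mm) begins 54 mm behind the grasp point. The pads swing forward as they close: fully open they stand 13 mm farther back than shut.
Start: joints at [56.133, 21.807, 74.336, -0, 83.858, -12.336], TCP at [0.202, 0.512, 0.405] pointing down, gripper open.
Joint ranges: [-178.18, 178.18], [-50.72, 133.34], [12.68, 142.11], [-81.47, 261.47], [9.98, 163.14], [-165.26, 165.26]. Speed limits (degrees/s): [136.94, 136.94, 180, 180, 180, 180].

INTERFACE

Orientations are given as a 3x3 rotation matrix whose columns are the frame's x, y, z axes.
In Python, from rig import env gives the robot as it stands. The module is installed in compiled form; this text tells all that it offers.
- The arm moves only by the tool step_arm, never from a script. Its argument "increments" is a list of rows, each an object of numbers: "x", "y", "z": the shift along the tool's x, y, z in cm; "wx", "wy", "wz": the turn, a rotation vector about the tool's x, y, z in rad; "gripper": the finger opening in cm, from 0 to 8.54. A call has 1 to 20 rows; each row shifts and turns the commanded pose from where the row before left it, along the tool's axes as they then stand; what a row does not reach is not made up. A row lasts 1/10 s, in which the tool goes at most 50 mm and 8.59 degrees, less where a joint would pass 70% of its speed; a pose out of reach is approached as far as the arm can. A call with a gripper value outside its range is refused whole. The fingers move at their own pace and stop on an object; "newtons" is the grip in N (left out, the last holds). Time passes only in rows, so rows that do not move let the fingers close. It gives the time, the measured TCP pose, the force and the opening at its end, in the units of the state.
- env.observe(): the state, without advancing time (a new reading comes with each control period).
- env.get_image(name): name is "scene" or "top" or "wrist"; returns a dict with "color" (384x512x3 uint8, blue, green, red), "camera_matrix" (3x3 intrinsics, pixels), "rvec" (rotation vector, rad) and "tvec" (3), from world to camera coordinates, as OpenCV has them. Camera axes: x right, y down, z forward; pixel columns grow to the right and rows downward; lengths in m; the calibration is good to about 2 mm. A picture is of the moment at which its call begins. There is no depth.
- env.close_job(): hands the job in, once; it reports no verdict.
The state is a dict: "time_s": time; "q": joint angles; "qvel": joint speeds; "joint_efforts": joint torques, N m; "position": TCP position; "tool_rot": TCP orientation; "ft_force": force on the tool from outside, world axes, zero at the start; "wrist_torque": the same for the moment, N m; "grip_width": finger opening in m.
Only numpy, scipy, OpenCV 4.12 (cv2) and the standard library are available. Lean on these libraries where they do the work, as an engineer would, in place of code of your own. Each camera call takes 0.05 s, during which the arm holds its last target. There are 200 camera calls.

TASK

The sample carousel was fed one place too far. With a fingertip, lift its pawl off the notched wheel and tip it over backwards so that it stays up; then push the wheel back exactly one notch, clockwise seen from above (it has a push peg for this), and finally tip the pawl forward again so that it drops fully home in the next notch. Just push with the fingertips and pick nothing up; leave the vials standing in their cups and the other things on the bench where they are.

Things in the scene. Friction and masses are not known exactly. Their poses are not given: they have to be found in the camera images.
- carousel: the sample carousel, fixed to the bench: a round grey base, a notched aluminium wheel on an upright axle, and a steel pawl on a bracket beside it. Origin on the wheel's axis at bench height, z up; +y points from the wheel's axis to the pawl's bracket. The base plate, 12 mm thick and 60 mm wide, runs 240 mm out along +y
- wheel_top (a point): centre of the wheel's top face, 50 mm above the bench. Disc 231 mm in diameter; 12 teeth 13 mm high stand on its top round the rim (93 to 115 mm from the axis), a notch every 30 degrees. Seen from above each tooth is steep on its clockwise side, a ramp on the other. 62 mm from the axis stand black cups 12 mm high, 31 mm across, three of them holding vials; a hub 36 mm across, 14 mm high
- wheel (a joint): wheel angle in rad, positive counter-clockwise seen from above; about 0 at the start, pawl in a notch. One notch is 0.524 rad (30 degrees), so one notch back (clockwise) is -0.524. The nose has about 0.06 rad of play either side in a notch. The wheel turns stiffly (1.5 to 2 N at the peg) and stays where it is left; with the pawl down it cannot turn clockwise
- peg_top (a point): centre of the top of the wheel's push peg, a plain steel post 14 mm in diameter standing 55 mm up from the wheel's top face (top 105 mm above the bench), 85 mm from the axis, at the start on the opposite side of the axis from the pawl; it moves with the wheel
- pawl (a joint): pawl angle in rad: 0 = level, nose home in a notch (stop); grows as it is lifted off the wheel and over backwards to a stop at 1.75. It swings freely, is top-heavy and weighs about 150 g: below about 1.0 rad it falls back onto the wheel, beyond 1.1 rad it falls over backwards and stays there; 1 to 2 N move it. The nose clears the teeth above 0.2 rad
- pawl_hinge (a point): middle of the pawl's level hinge pin (fixed), 175 mm from the wheel's axis along the carousel's +y, at right angles to it, 78 mm above the bench. The bracket's cheeks reach 86 mm above the bench, 36 mm across outside. From the pin the pawl's bar, 12 mm wide, 8 mm thick, 78 mm long, runs towards the axis, with the nose hanging from its end. A back-stop post 91 mm tall stands 54 mm behind the pin
- pawl_roll (a point): centre of the round roll (14 mm thick, 28 mm long) across the top of the pawl's finger tab, a plate 24 mm wide and 6 mm thick upright on the bar 30 mm from the hinge. With the pawl down: 50 mm above the hinge, 30 mm from it towards the wheel's axis. It moves with the pawl: lying back, the tab is about level, pointing outwards, and the bar stands up
- pawl_nose (a point): middle of the underside of the pawl's nose (10 mm wide along the rim, 16 mm radially), 70 mm from the hinge along the bar and 25 mm below the bar's centre line; it moves with the pawl. With the pawl down it is 53 mm above the bench, 105 mm from the wheel's axis
- vial0_mid (a point): centre of a loose capped glass vial, 22 mm in diameter and 48 mm tall, standing in a cup of the wheel 62 mm from the axis, its foot 50 mm above the bench; it rides along with the wheel and must stay standing in its cup
- vial1_mid (a point): centre of a loose capped glass vial, 22 mm in diameter and 48 mm tall, standing in a cup of the wheel 62 mm from the axis, its foot 50 mm above the bench; it rides along with the wheel and must stay standing in its cup
- vial2_mid (a point): centre of a loose capped glass vial, 22 mm in diameter and 48 mm tall, standing in a cup of the wheel 62 mm from the axis, its foot 50 mm above the bench; it rides along with the wheel and must stay standing in its cup
- jar: a loose closed jar, 48 mm in diameter and 70 mm tall, beside the pawl; origin at the centre of its underside; to be left alone
- burner: a loose bench burner, base 80 mm across, tube 17 mm, 132 mm tall, near the push peg; origin at the centre of its underside; to be left alone
- dish: a loose lidded culture dish, 94 mm across and 19 mm tall, beside the pawl's bracket; origin at the centre of its underside; to be left alone
- beaker: a loose open glass beaker, 64 mm across and 80 mm tall; origin at the centre of its underside; to be left alone
- rock: a loose rock specimen, about 100 x 70 x 55 mm; origin at the centre of its underside; to be left alone
- tubebox: a loose grey compartment box, 160 x 110 x 50 mm; origin at the centre of its underside; to be left alone
- pen: a loose black marker pen, 120 mm long and 12 mm thick, lying beside the wheel; origin at the centre of its underside; to be left alone

How it is judged (in metres and radians):
On the way, in this order (a step that is already met when the one before it is completed fails the run):
1. the pawl is tipped over backwards, beyond 1.1 rad, while the wheel is still in its first notch (within 0.12 rad) (value of joint pawl above 1.1 rad and value of joint wheel between -0.12 and 0.12 rad), for 0.2 s.
2. the wheel is turned back one notch, to between -0.34 and -0.64 rad (value of joint wheel between -0.64 and -0.34 rad), for 0.2 s.
At the end, for the whole second after the job is handed in: The wheel rests one notch clockwise of where it began (joint wheel between -0.64 and -0.34 rad), the pawl is fully down in the notch (joint pawl below 0.05 rad), both at rest, and the three vials still stand upright in their cups (tilt below 0.3 rad) (all of step 2 and value of joint pawl below 0.05 rad and velocity of joint wheel between -0.05 and 0.05 rad/s and velocity of joint pawl between -0.1 and 0.1 rad/s and angle between each of vial0_mid, vial1_mid, vial2_mid's own z axis and vertical below 0.3 rad and height (world z) of vial0_mid between 0.069 and 0.084 m and height (world z) of vial1_mid between 0.069 and 0.084 m and height (world z) of vial2_mid between 0.069 and 0.084 m); the robot touches nothing.
It fails at once if the wheel goes well beyond one notch back (below -0.85 rad) (value of joint wheel below -0.85 rad).
It fails at once if the wheel is fed forward (above 0.3 rad) (value of joint wheel above 0.3 rad).
It fails at once if a vial is lifted, tipped or knocked out of its cup (angle between any of vial0_mid, vial1_mid, vial2_mid's own z axis and vertical above 0.5 rad or height (world z) of any of vial0_mid, vial1_mid, vial2_mid above 0.09 m).
It fails at once if a bystander is shifted by more than 30 mm or lifted (distance of any of jar, burner, dish, beaker, rock, tubebox, pen from where it was at the start of the episode above 0.03 m).
It also fails if it takes over 58 s, if anything falls off the work surface, if the arm or the gripper's body presses on something with over 40 N, if the wrist force passes 120 N, or if a joint passes its speed limit or range.

## Working session

There is one attempt and no reset: what is moved stays moved. The work goes in short steps, Python scripts to look and compute and a tool call to move; the robot and the scene stay as the last step left them, time stands still between calls to the robot, and variables do not carry over. Pictures are saved under pics/ and viewed, about 8 in all and at most 12, crops included, and the job is handed in when it is done.

Besides the shell and the picture viewer there is one more tool, called by a JSON object that holds its "api" and its "payload", one argument or row to a line. step_arm: Moves the arm, as the interface text tells. Its arguments: {"type":"object","properties":{"increments":{"type":"array"},"newtons":{"type":"number"}},"required":["increments"]}

```bash
mkdir -p pics; cat > h.py <<'E'
from rig import env
import cv2, numpy as np
def ray(im,u,v):
    R=cv2.Rodrigues(np.array(im["rvec"],float))[0]; t=np.array(im["tvec"],float).ravel()
    d=R.T@np.linalg.solve(np.array(im["camera_matrix"]),[u,v,1]); return -R.T@t,d
def onz(im,u,v,z):
    o,d=ray(im,u,v); return o+d*(z-o[2])/d[2]
def px(im,P):
    return cv2.projectPoints(np.array(P,float).reshape(-1,3),np.array(im["rvec"],float),np.array(im["tvec"],float),np.array(im["camera_matrix"]),None)[0].reshape(-1,2)
E
python3 - <<'E'
from h import *
import pickle
for n in ["top","scene"]:
    im=env.get_image(n); pickle.dump(im,open(n+".pkl","wb"))
    cv2.imwrite(f"pics/{n}0.png",cv2.resize(im["color"],(800,600),interpolation=cv2.INTER_CUBIC))
    print(n,ray(im,256,192),im["camera_matrix"])
print(env.observe())
E
```

```text
top (array([ 0.39880175, -0.0302492 ,  1.40974551]), array([ 0.09375937,  0.00905383, -0.99563115])) [[428.71516097   0.         253.66464799]
 [  0.         428.71516097 187.21634915]
 [  0.           0.           1.        ]]
scene (array([ 1.194493  , -0.27580622,  0.86639018]), array([-0.63043467,  0.26853743, -0.72835626])) [[395.32466666   0.         253.25675421]
 [  0.         395.32466666 190.47314137]
 [  0.           0.           1.        ]]
{'time_s': 0.1, 'q': array([ 5.61309474e+01,  2.18363013e+01,  7.43790079e+01,  1.31029478e-04,
        8.38584312e+01, -1.23335382e+01]), 'qvel': array([-0.03757474, -0.03255664, -0.13395996,  0.06518767,  0.08045492,
       -0.09713093]), 'joint_efforts': array([ 3.97637312e-03, -4.49228132e+01, -2.31657475e+01, -2.23545917e-04,
        3.66209388e-03,  2.40273584e-05]), 'position': array([0.20184906, 0.5115734 , 0.4041894 ]), 'tool_rot': array([[ 3.67077646e-01,  9.30190026e-01, -7.19135895e-04],
       [ 9.30189455e-01, -3.67078246e-01, -1.06735677e-03],
       [-1.25682376e-03, -2.77129816e-04, -9.99999172e-01]]), 'ft_force': array([-0.13470829,  0.10968896, -0.22179643]), 'wrist_torque': array([-0.0073438 , -0.00642461, -0.02100579]), 'grip_width': 0.0849987934067776}
```

View pics/top0.png

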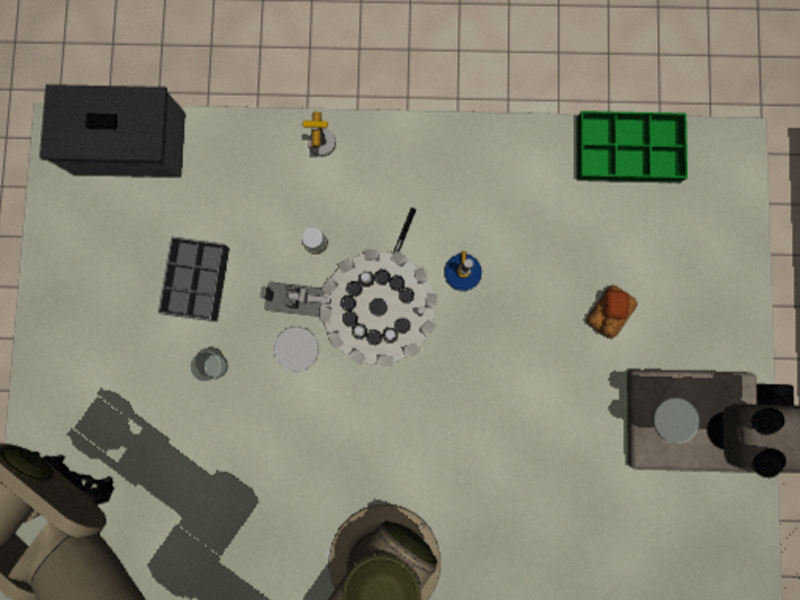

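View pics/scene0.png

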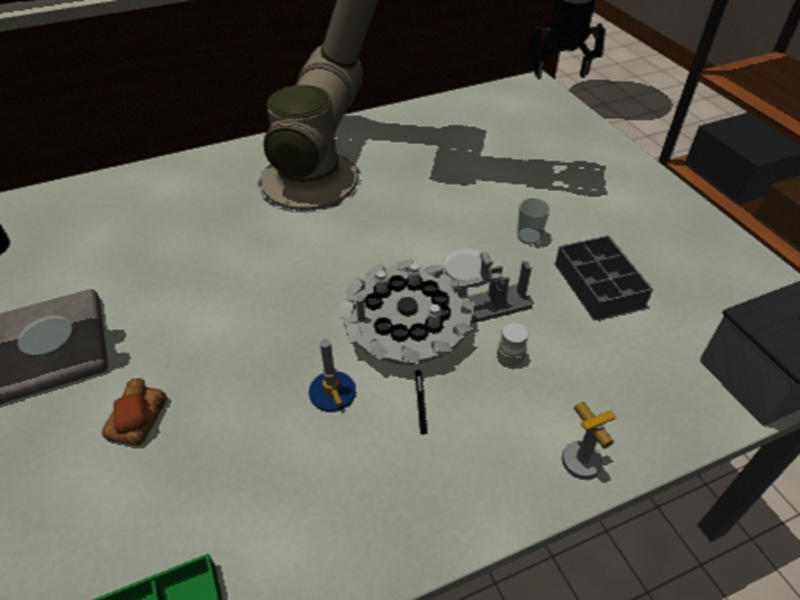

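Top view: the wheel hub is at about (378,307) in the 800x600 picture, the pawl is to its left at (290,295), the burner at (463,270), the jar at (315,240) and the dish at (297,348). I'll enlarge both views.

```bash
python3 - <<'E'
from h import *
import pickle
a=pickle.load(open("top.pkl","rb"));b=pickle.load(open("scene.pkl","rb"))
A=cv2.resize(a["color"][148:242,160:310],None,fx=5,fy=5,interpolation=cv2.INTER_CUBIC)[:300*2]
cv2.imwrite("pics/topc.png",A)
B=cv2.resize(b["color"][155:270,195:350],None,fx=5,fy=5,interpolation=cv2.INTER_CUBIC)
cv2.imwrite("pics/scenec.png",B)
E
```

```text
(no output)
```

View pics/topc.png

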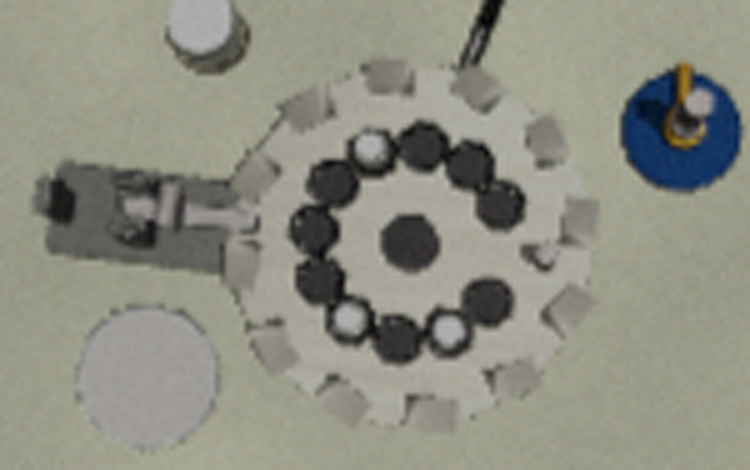

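View pics/scenec.png

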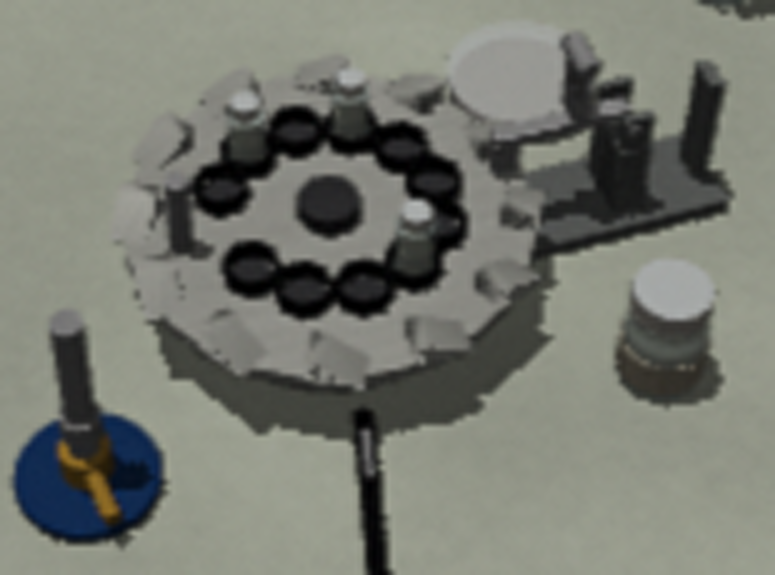

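Top crop: hub at (410,242), peg top at (547,256), roll at (172,204), burner tube top at (698,102). The scene crop agrees: peg top (179,190), roll (578,45), hinge cheeks (625,115). I'll now work out the positions.

```bash
python3 - <<'E'
from h import *
import pickle
a=pickle.load(open("top.pkl","rb"));b=pickle.load(open("scene.pkl","rb"))
ta=lambda u,v:((u+.5)/5-.5+160,(v+.5)/5-.5+148)
tb=lambda u,v:((u+.5)/5-.5+195,(v+.5)/5-.5+155)
f=lambda n,im,p,z:print(n,onz(im,*p,z).round(4))
f("hub top",a,ta(410,242),.064); f("hub scene",b,tb(329,198),.064)
f("peg top",a,ta(547,256),.105); f("peg scene",b,tb(179,188),.105)
f("roll top",a,ta(172,204),.128+.007); f("roll sc",b,tb(578,42),.135)
f("stop",a,ta(42,195),.091); f("stop sc",b,tb(709,68),.091)
f("jar",a,ta(200,28),.07);f("dish",a,ta(147,377),.019);f("burner top",a,ta(698,102),.132);f("burner sc",b,tb(67,321),.132)
f("vA",a,ta(372,146),.098);f("vB",a,ta(349,319),.098);f("vC",a,ta(449,329),.098)
# wheel outline mask: whole-disc check by ellipse extents
f("rimR",a,ta(590,247),.05);f("rimL",a,ta(245,240),.05)
E
```

```text
hub top [0.5117 0.027  0.064 ]
hub scene [0.5126 0.0279 0.064 ]
peg top [ 0.5019 -0.0586  0.105 ]
peg scene [ 0.509  -0.0574  0.105 ]
roll top [0.5249 0.1672 0.135 ]
roll sc [0.5211 0.1721 0.135 ]
stop [0.5328 0.255  0.091 ]
stop sc [0.5298 0.2566 0.091 ]
jar [0.644  0.1641 0.07  ]
dish [0.4234 0.1967 0.019 ]
burner top [ 0.5949 -0.1466  0.132 ]
burner sc [ 0.5937 -0.1457  0.132 ]
vA [0.5677 0.0508 0.098 ]
vB [0.4606 0.0615 0.098 ]
vC [4.561e-01 1.000e-04 9.800e-02]
rimR [ 0.5126 -0.087   0.05  ]
rimL [0.5115 0.1328 0.05  ]
```

Both views agree to a few mm. The axis is at about (0.512, 0.0275) and u = (0.083, 0.9965). The stop comes out at 229 mm (expected 229), the peg at 85 mm and the roll at 145 mm. Next: close the fingers, turn so that tool y = -u, and move high above the start of the pawl push.

{"api": "step_arm", "payload": {
  "increments": [
    {"wz": 0.142, "gripper": 0},
    {"wz": 0.142},
    {"wz": 0.142},
    {"wz": 0.142},
    {"wz": 0.142},
    {"wz": 0.142},
    {"wz": 0.142},
    {"wz": 0.142},
    {"wz": 0.143},
    {"x": 3.2, "y": 3.1},
    {"x": 3.2, "y": 3.1},
    {"x": 3.2, "y": 3.1},
    {"x": 3.2, "y": 3.1},
    {"x": 3.2, "y": 3.1},
    {"x": 3.2, "y": 3.1},
    {"x": 3.2, "y": 3.1},
    {"x": 3.2, "y": 3.1},
    {"x": 3.2, "y": 3.1},
    {"x": 3.2, "y": 3.1},
    {"x": 2.9, "y": 3.4}
  ],
  "newtons": 60
}}

```text
invalid input at $.increments[0]: expected keys x, y, z, wx, wy, wz, gripper
```

```bash
cat >> h.py <<'E'
C=np.array([.512,.0275]);U=np.array([.083,.9965]);Ex=np.array([.9965,-.083])
def st():
    s=env.observe(); p=s["position"]; R=s["tool_rot"]; tip=p+R[:,2]*env.tips_ahead
    print("t",round(s["time_s"],2),"tip",tip.round(4),"u",(tip[:2]-C)@U*1e3,"e",(tip[:2]-C)@Ex*1e3,"F",s["ft_force"].round(1),"w",round(s["grip_width"],4),"toolx",R[:,0].round(3),"z",R[:,2].round(3),env.tips_ahead)
    return s
E
python3 -c "
from h import *
st()"
```

```text
t 0.1 tip [0.2017 0.5114 0.2308] u 456.441832130998 e -349.35240679039833 F [-0.1  0.1 -0.2] w 0.085 toolx [ 0.367  0.93  -0.001] z [-0.001 -0.001 -1.   ] 0.1734
```

{"api": "step_arm", "payload": {
  "increments": [
    {"x": 0, "y": 0, "z": 0, "wx": 0, "wy": 0, "wz": 0.142, "gripper": 0},
    {"x": 0, "y": 0, "z": 0, "wx": 0, "wy": 0, "wz": 0.142, "gripper": 0},
    {"x": 0, "y": 0, "z": 0, "wx": 0, "wy": 0, "wz": 0.142, "gripper": 0},
    {"x": 0, "y": 0, "z": 0, "wx": 0, "wy": 0, "wz": 0.142, "gripper": 0},
    {"x": 0, "y": 0, "z": 0, "wx": 0, "wy": 0, "wz": 0.142, "gripper": 0},
    {"x": 0, "y": 0, "z": 0, "wx": 0, "wy": 0, "wz": 0.142, "gripper": 0},
    {"x": 0, "y": 0, "z": 0, "wx": 0, "wy": 0, "wz": 0.142, "gripper": 0},
    {"x": 0, "y": 0, "z": 0, "wx": 0, "wy": 0, "wz": 0.142, "gripper": 0},
    {"x": 0, "y": 0, "z": 0, "wx": 0, "wy": 0, "wz": 0.143, "gripper": 0},
    {"x": 3.2, "y": 3.1, "z": 0, "wx": 0, "wy": 0, "wz": 0, "gripper": 0},
    {"x": 3.2, "y": 3.1, "z": 0, "wx": 0, "wy": 0, "wz": 0, "gripper": 0},
    {"x": 3.2, "y": 3.1, "z": 0, "wx": 0, "wy": 0, "wz": 0, "gripper": 0},
    {"x": 3.2, "y": 3.1, "z": 0, "wx": 0, "wy": 0, "wz": 0, "gripper": 0},
    {"x": 3.2, "y": 3.1, "z": 0, "wx": 0, "wy": 0, "wz": 0, "gripper": 0},
    {"x": 3.2, "y": 3.1, "z": 0, "wx": 0, "wy": 0, "wz": 0, "gripper": 0},
    {"x": 3.2, "y": 3.1, "z": 0, "wx": 0, "wy": 0, "wz": 0, "gripper": 0},
    {"x": 3.2, "y": 3.1, "z": 0, "wx": 0, "wy": 0, "wz": 0, "gripper": 0},
    {"x": 3.2, "y": 3.1, "z": 0, "wx": 0, "wy": 0, "wz": 0, "gripper": 0},
    {"x": 3.2, "y": 3.1, "z": 0, "wx": 0, "wy": 0, "wz": 0, "gripper": 0},
    {"x": 2.9, "y": 3.4, "z": 0, "wx": 0, "wy": 0, "wz": 0, "gripper": 0}
  ],
  "newtons": 60
}}

```text
time_s: 2.1
position: [0.5218, 0.138, 0.4044]
tool_rot: [[0.996, -0.084, -0.001], [-0.084, -0.996, 0.0], [-0.001, -0.0, -1.0]]
ft_force: [0.3, 0.5, 0.5]
grip_width: -0.0003
```

```bash
python3 -c "
from h import *
st()"
```

```text
t 2.1 tip [0.5217 0.138  0.231 ] u 110.91274812990935 e 0.5368180406632511 F [0.3 0.5 0.5] w -0.0003 toolx [ 0.996 -0.084 -0.001] z [-0.001  0.    -1.   ] 0.1734
```

{"api": "step_arm", "payload": {
  "increments": [
    {"x": 0, "y": 0, "z": 3, "wx": 0, "wy": 0, "wz": 0, "gripper": 0},
    {"x": 0, "y": 0, "z": 3, "wx": 0, "wy": 0, "wz": 0, "gripper": 0},
    {"x": 0, "y": 0, "z": 3, "wx": 0, "wy": 0, "wz": 0, "gripper": 0},
    {"x": 0, "y": 0, "z": 1.9, "wx": 0, "wy": 0, "wz": 0, "gripper": 0},
    {"x": 0, "y": -1, "z": 0, "wx": 0, "wy": 0, "wz": 0, "gripper": 0},
    {"x": 0, "y": -0.7, "z": 0, "wx": 0, "wy": 0, "wz": 0, "gripper": 0},
    {"x": 0, "y": -0.7, "z": 0, "wx": 0, "wy": 0, "wz": 0, "gripper": 0},
    {"x": 0, "y": -0.7, "z": 0, "wx": 0, "wy": 0, "wz": 0, "gripper": 0},
    {"x": 0, "y": -0.7, "z": 0, "wx": 0, "wy": 0, "wz": 0, "gripper": 0},
    {"x": 0, "y": -0.7, "z": 0, "wx": 0, "wy": 0, "wz": 0, "gripper": 0},
    {"x": 0, "y": -0.5, "z": 0, "wx": 0, "wy": 0, "wz": 0, "gripper": 0}
  ]
}}

```text
time_s: 3.2
position: [0.5251, 0.1901, 0.2962]
tool_rot: [[0.997, -0.084, 0.001], [-0.084, -0.997, 0.0], [0.001, -0.001, -1.0]]
ft_force: [0.1, -1.3, 3.5]
grip_width: 0.0003
```

```bash
python3 - <<'E'
from h import *
st()
im=env.get_image("scene")
cv2.imwrite("pics/s1.png",cv2.resize(im["color"][90:240,220:380],None,fx=4,fy=4,interpolation=cv2.INTER_CUBIC))
E
```

```text
t 3.2 tip [0.5253 0.1902 0.1228] u 163.2364051107216 e -0.267345119297773 F [ 0.1 -1.3  3.5] w 0.0003 toolx [ 0.997 -0.084  0.001] z [ 0.001  0.    -1.   ] 0.1734
```

View pics/s1.png

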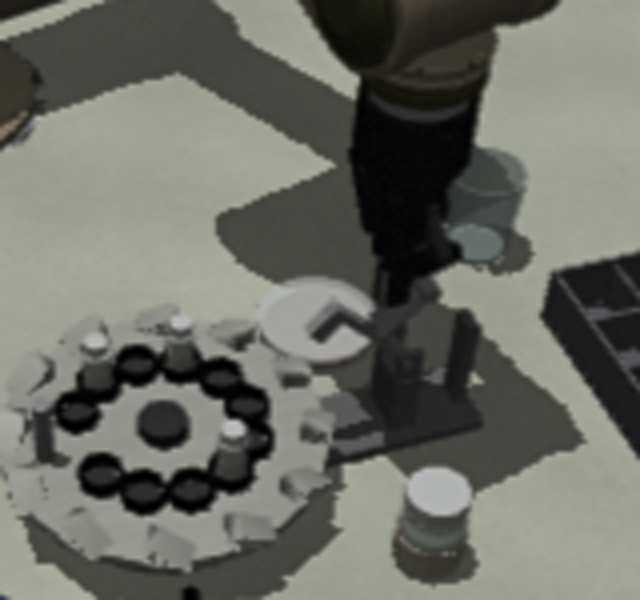

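The pawl is lifted about 40° with the bar at (345,320), the finger is pushing the roll, and the wheel has not moved. I'll push on over the top and then lift away.

{"api": "step_arm", "payload": {
  "increments": [
    {"x": 0, "y": -0.6, "z": 0, "wx": 0, "wy": 0, "wz": 0, "gripper": 0},
    {"x": 0, "y": -0.6, "z": 0, "wx": 0, "wy": 0, "wz": 0, "gripper": 0},
    {"x": 0, "y": -0.6, "z": 0, "wx": 0, "wy": 0, "wz": 0, "gripper": 0},
    {"x": 0, "y": -0.6, "z": 0, "wx": 0, "wy": 0, "wz": 0, "gripper": 0},
    {"x": 0, "y": -0.6, "z": 0, "wx": 0, "wy": 0, "wz": 0, "gripper": 0},
    {"x": 0, "y": -0.6, "z": 0, "wx": 0, "wy": 0, "wz": 0, "gripper": 0},
    {"x": 0, "y": -0.3, "z": 0, "wx": 0, "wy": 0, "wz": 0, "gripper": 0},
    {"x": 0, "y": 0, "z": 0, "wx": 0, "wy": 0, "wz": 0, "gripper": 0},
    {"x": 0, "y": 0, "z": 0, "wx": 0, "wy": 0, "wz": 0, "gripper": 0},
    {"x": 0, "y": 0, "z": -2, "wx": 0, "wy": 0, "wz": 0, "gripper": 0},
    {"x": 0, "y": 0, "z": -3, "wx": 0, "wy": 0, "wz": 0, "gripper": 0},
    {"x": 0, "y": 0, "z": -3, "wx": 0, "wy": 0, "wz": 0, "gripper": 0},
    {"x": 0, "y": 0, "z": -3, "wx": 0, "wy": 0, "wz": 0, "gripper": 0}
  ]
}}

```text
time_s: 4.55
position: [0.5281, 0.2279, 0.4069]
tool_rot: [[0.996, -0.084, -0.0], [-0.084, -0.996, -0.0], [-0.0, 0.0, -1.0]]
ft_force: [-0.0, -0.1, 0.5]
grip_width: -0.0001
```

```bash
python3 - <<'E'
from h import *
st()
im=env.get_image("scene")
cv2.imwrite("pics/s2.png",cv2.resize(im["color"][90:240,220:380],None,fx=4,fy=4,interpolation=cv2.INTER_CUBIC))
E
```

```text
t 4.55 tip [0.528  0.2278 0.2335] u 200.95958140788375 e -0.6345132982708869 F [-0.  -0.1  0.5] w -0.0001 toolx [ 0.996 -0.084 -0.   ] z [-0. -0. -1.] 0.1734
```

View pics/s2.png

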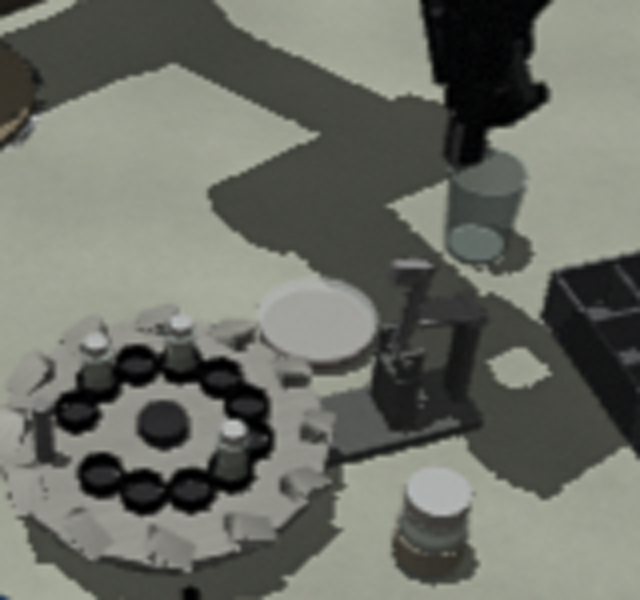

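The pawl lies over backwards with the bar upright at (412,270) and the tab level, and the wheel is unmoved. Now over to the peg's +e side and down to a tip height of 75 mm.

{"api": "step_arm", "payload": {
  "increments": [
    {"x": 0, "y": 4.0, "z": 0, "wx": 0, "wy": 0, "wz": 0, "gripper": 0},
    {"x": 0.5, "y": 4.5, "z": 0, "wx": 0, "wy": 0, "wz": 0, "gripper": 0},
    {"x": 0.5, "y": 4.5, "z": 0, "wx": 0, "wy": 0, "wz": 0, "gripper": 0},
    {"x": 0.5, "y": 4.5, "z": 0, "wx": 0, "wy": 0, "wz": 0, "gripper": 0},
    {"x": 0.5, "y": 4.5, "z": 0, "wx": 0, "wy": 0, "wz": 0, "gripper": 0},
    {"x": 0.7, "y": 4.0, "z": 0, "wx": 0, "wy": 0, "wz": 0, "gripper": 0},
    {"x": 0.7, "y": 2.6, "z": 0, "wx": 0, "wy": 0, "wz": 0, "gripper": 0},
    {"x": 0, "y": 0, "z": 4, "wx": 0, "wy": 0, "wz": 0, "gripper": 0},
    {"x": 0, "y": 0, "z": 4, "wx": 0, "wy": 0, "wz": 0, "gripper": 0},
    {"x": 0, "y": 0, "z": 3, "wx": 0, "wy": 0, "wz": 0, "gripper": 0},
    {"x": 0, "y": 0, "z": 0, "wx": 0, "wy": 0, "wz": 0, "gripper": 0}
  ]
}}

```text
time_s: 5.7
position: [0.5374, -0.0598, 0.2923]
tool_rot: [[0.996, -0.085, -0.007], [-0.085, -0.996, 0.002], [-0.007, -0.002, -1.0]]
ft_force: [0.2, 0.5, 0.1]
grip_width: 0.0002
```

```bash
python3 - <<'E'
from h import *
st()
im=env.get_image("scene")
cv2.imwrite("pics/s3.png",cv2.resize(im["color"][100:250,180:340],None,fx=4,fy=4,interpolation=cv2.INTER_CUBIC))
E
```

```text
t 5.7 tip [ 0.5361 -0.0594  0.1189] u -84.57638108971253 e 31.221794237185605 F [0.2 0.5 0.1] w 0.0002 toolx [ 0.996 -0.085 -0.007] z [-0.007  0.002 -1.   ] 0.1734
```

View pics/s3.png

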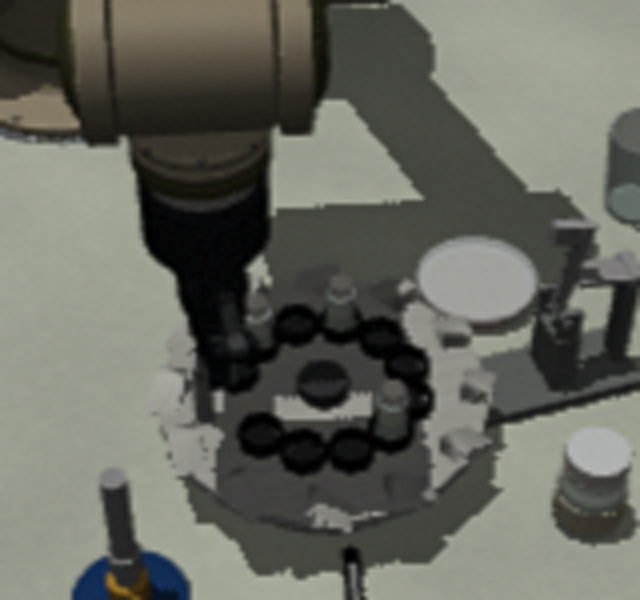

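The tip is just above and beside the peg at (205,390), clear of the burner and vials. Lower and push along the arc.

{"api": "step_arm", "payload": {
  "increments": [
    {"x": 0, "y": 0, "z": 2.4, "wx": 0, "wy": 0, "wz": 0, "gripper": 0},
    {"x": 0, "y": 0, "z": 2, "wx": 0, "wy": 0, "wz": 0, "gripper": 0},
    {"x": -0.5, "y": 0, "z": 0, "wx": 0, "wy": 0, "wz": 0, "gripper": 0},
    {"x": -0.4, "y": 0, "z": 0, "wx": 0, "wy": 0, "wz": 0, "gripper": 0},
    {"x": -0.4, "y": 0, "z": 0, "wx": 0, "wy": 0, "wz": 0, "gripper": 0},
    {"x": -0.4, "y": -0.05, "z": 0, "wx": 0, "wy": 0, "wz": 0, "gripper": 0},
    {"x": -0.4, "y": -0.05, "z": 0, "wx": 0, "wy": 0, "wz": 0, "gripper": 0},
    {"x": -0.4, "y": -0.1, "z": 0, "wx": 0, "wy": 0, "wz": 0, "gripper": 0},
    {"x": -0.4, "y": -0.1, "z": 0, "wx": 0, "wy": 0, "wz": 0, "gripper": 0},
    {"x": -0.4, "y": -0.1, "z": 0, "wx": 0, "wy": 0, "wz": 0, "gripper": 0},
    {"x": -0.4, "y": -0.15, "z": 0, "wx": 0, "wy": 0, "wz": 0, "gripper": 0},
    {"x": -0.4, "y": -0.15, "z": 0, "wx": 0, "wy": 0, "wz": 0, "gripper": 0},
    {"x": -0.4, "y": -0.2, "z": 0, "wx": 0, "wy": 0, "wz": 0, "gripper": 0},
    {"x": -0.3, "y": -0.1, "z": 0, "wx": 0, "wy": 0, "wz": 0, "gripper": 0},
    {"x": 0, "y": 0, "z": 0, "wx": 0, "wy": 0, "wz": 0, "gripper": 0},
    {"x": 0, "y": 0, "z": 0, "wx": 0, "wy": 0, "wz": 0, "gripper": 0}
  ]
}}

```text
time_s: 7.35
position: [0.491, -0.0455, 0.2517]
tool_rot: [[0.996, -0.084, -0.001], [-0.084, -0.996, 0.0], [-0.001, -0.0, -1.0]]
ft_force: [0.4, 0.3, 0.7]
grip_width: -0.0
```

```bash
python3 - <<'E'
from h import *
st()
im=env.get_image("scene")
cv2.imwrite("pics/s4.png",cv2.resize(im["color"][130:250,190:350],None,fx=5,fy=5,interpolation=cv2.INTER_CUBIC))
E
```

```text
t 7.35 tip [ 0.4908 -0.0455  0.0783] u -74.45101550048477 e -15.02241320351023 F [0.4 0.3 0.7] w -0.0 toolx [ 0.996 -0.084 -0.001] z [-0.001  0.    -1.   ] 0.1734
```

View pics/s4.png

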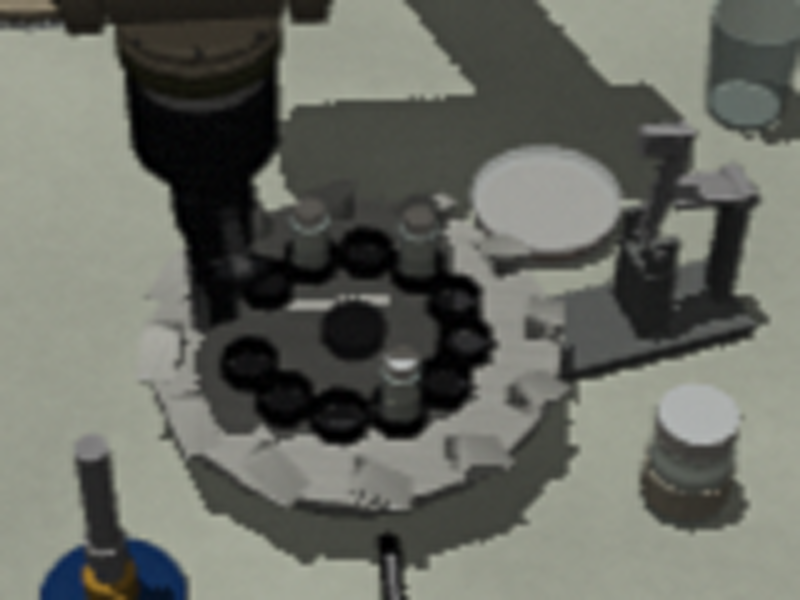

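The wheel has turned, and the vials are standing with caps at (311,211), (419,214) and (402,362). I'll read the angle from the vial caps, before against after in the same camera.

```bash
python3 - <<'E'
from h import *
import pickle
b=pickle.load(open("scene.pkl","rb"))
t0=lambda u,v:((u+.5)/5-.5+195,(v+.5)/5-.5+155)
t1=lambda u,v:((u+.5)/5-.5+190,(v+.5)/5-.5+130)
for p,q in [((244,101),(311,211)),((351,78),(419,214)),((417,209),(402,362))]:
    P=onz(b,*t0(*p),.098)[:2]-C;Q=onz(b,*t1(*q),.098)[:2]-C
    print(np.hypot(*P),np.hypot(*Q),np.arctan2(Q[1],Q[0])-np.arctan2(P[1],P[0]))
E
```

```text
0.06268838808765222 0.05870824317440792 5.853486794100663
0.0616518305937844 0.06325552145482823 -0.4116279797854343
0.061499864041978 0.06487573722823425 -0.46391200215592254
```

-0.43 by the caps and -0.44 by the finger position, so about 6.5 mm more is needed. I'll push that, back off, lift and measure.

{"api": "step_arm", "payload": {
  "increments": [
    {"x": -0.35, "y": -0.15, "z": 0, "wx": 0, "wy": 0, "wz": 0, "gripper": 0},
    {"x": -0.3, "y": -0.1, "z": 0, "wx": 0, "wy": 0, "wz": 0, "gripper": 0},
    {"x": 0, "y": 0, "z": 0, "wx": 0, "wy": 0, "wz": 0, "gripper": 0},
    {"x": 0, "y": 0, "z": 0, "wx": 0, "wy": 0, "wz": 0, "gripper": 0}
  ]
}}

```text
time_s: 7.8
position: [0.4847, -0.0425, 0.2517]
tool_rot: [[0.996, -0.084, -0.001], [-0.084, -0.996, 0.0], [-0.001, -0.0, -1.0]]
ft_force: [-0.2, 0.7, -0.4]
grip_width: -0.0001
```

```bash
python3 -c "
from h import *
st()"
```

```text
t 7.8 tip [ 0.4846 -0.0425  0.0783] u -72.01286059141668 e -21.519064624923367 F [-0.2  0.7 -0.4] w -0.0001 toolx [ 0.996 -0.084 -0.001] z [-0.001  0.    -1.   ] 0.1734
```

{"api": "step_arm", "payload": {
  "increments": [
    {"x": 1.0, "y": 0, "z": 0, "wx": 0, "wy": 0, "wz": 0, "gripper": 0},
    {"x": 0.5, "y": 0, "z": 0, "wx": 0, "wy": 0, "wz": 0, "gripper": 0},
    {"x": 0, "y": 0, "z": -4, "wx": 0, "wy": 0, "wz": 0, "gripper": 0},
    {"x": 0, "y": 0, "z": -4, "wx": 0, "wy": 0, "wz": 0, "gripper": 0},
    {"x": 0, "y": 0, "z": -4, "wx": 0, "wy": 0, "wz": 0, "gripper": 0},
    {"x": 0, "y": 0, "z": -3.5, "wx": 0, "wy": 0, "wz": 0, "gripper": 0},
    {"x": 0, "y": -4.5, "z": 0, "wx": 0, "wy": 0, "wz": 0, "gripper": 0},
    {"x": 0, "y": -4.5, "z": 0, "wx": 0, "wy": 0, "wz": 0, "gripper": 0},
    {"x": 0, "y": -4.5, "z": 0, "wx": 0, "wy": 0, "wz": 0, "gripper": 0},
    {"x": 0, "y": -4.5, "z": 0, "wx": 0, "wy": 0, "wz": 0, "gripper": 0},
    {"x": 0, "y": -4.5, "z": 0, "wx": 0, "wy": 0, "wz": 0, "gripper": 0},
    {"x": 0, "y": -4.5, "z": 0, "wx": 0, "wy": 0, "wz": 0, "gripper": 0},
    {"x": 0, "y": 0, "z": 0, "wx": 0, "wy": 0, "wz": 0, "gripper": 0}
  ]
}}

```text
time_s: 9.1
position: [0.5224, 0.2296, 0.4062]
tool_rot: [[0.997, -0.079, -0.0], [-0.079, -0.997, 0.001], [-0.0, -0.001, -1.0]]
ft_force: [-0.3, -0.8, -0.4]
grip_width: 0.0001
```

```bash
python3 - <<'E'
from h import *
st()
im=env.get_image("scene")
import pickle;pickle.dump(im,open("s5.pkl","wb"))
cv2.imwrite("pics/s5.png",cv2.resize(im["color"][145:265,190:350],None,fx=5,fy=5,interpolation=cv2.INTER_CUBIC))
E
```

```text
t 9.1 tip [0.5223 0.2298 0.2328] u 202.41600799900058 e -6.48646451775928 F [-0.3 -0.8 -0.4] w 0.0001 toolx [ 0.997 -0.079 -0.   ] z [-0.     0.001 -1.   ] 0.1734
```

View pics/s5.png

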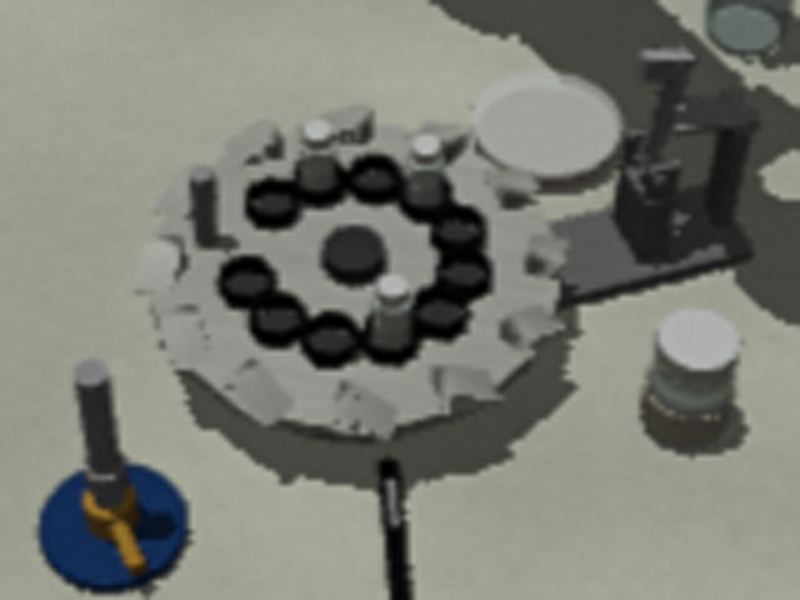

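The peg top is now at (202,173), the vials stand with caps at (318,130), (426,147) and (393,288), and the pawl is still back.

```bash
python3 - <<'E'
from h import *
import pickle
b=pickle.load(open("scene.pkl","rb"))
t0=lambda u,v:((u+.5)/5-.5+195,(v+.5)/5-.5+155)
t1=lambda u,v:((u+.5)/5-.5+190,(v+.5)/5-.5+145)
for p,q,z in [((244,101),(318,130),.098),((351,78),(426,147),.098),((417,209),(393,288),.098),((179,188),(202,173),.105)]:
    P=onz(b,*t0(*p),z)[:2]-C;Q=onz(b,*t1(*q),z)[:2]-C
    print(np.hypot(*P),np.hypot(*Q),(np.arctan2(Q[1],Q[0])-np.arctan2(P[1],P[0])+np.pi)%(2*np.pi)-np.pi)
# difference: rotation aligning whole image ring via polar unwrapping of rim is unnecessary
E
```

```text
0.06268838808765222 0.061859556552783246 -0.518762534862077
0.0616518305937844 0.06060715120587622 -0.5238484088656419
0.061499864041978 0.06385438559839333 -0.5360105370614807
0.08496338496686599 0.08431230977249643 -0.5852418669619235
```

The angle is -0.53 ± 0.03 rad: vials -0.52 to -0.54, finger position -0.53, peg -0.585. That is within the notch's play. Now go down behind the upright bar, push it forward and lower the pawl gently against the finger.

{"api": "step_arm", "payload": {
  "increments": [
    {"x": 0.6, "y": -0.9, "z": 0, "wx": 0, "wy": 0, "wz": 0, "gripper": 0},
    {"x": 0, "y": 0, "z": 0, "wx": 0, "wy": 0, "wz": 0.005, "gripper": 0},
    {"x": 0, "y": 0, "z": 3, "wx": 0, "wy": 0, "wz": 0, "gripper": 0},
    {"x": 0, "y": 0, "z": 3, "wx": 0, "wy": 0, "wz": 0, "gripper": 0},
    {"x": 0, "y": 0, "z": 3, "wx": 0, "wy": 0, "wz": 0, "gripper": 0},
    {"x": 0, "y": 0, "z": 1.5, "wx": 0, "wy": 0, "wz": 0, "gripper": 0},
    {"x": 0, "y": 0.6, "z": 0, "wx": 0, "wy": 0, "wz": 0, "gripper": 0},
    {"x": 0, "y": 0.6, "z": 0, "wx": 0, "wy": 0, "wz": 0, "gripper": 0},
    {"x": 0, "y": 0.6, "z": 0, "wx": 0, "wy": 0, "wz": 0, "gripper": 0},
    {"x": 0, "y": 0.6, "z": 0, "wx": 0, "wy": 0, "wz": 0, "gripper": 0},
    {"x": 0, "y": 0.6, "z": 0, "wx": 0, "wy": 0, "wz": 0, "gripper": 0}
  ]
}}

```text
time_s: 10.25
position: [0.5266, 0.2031, 0.3026]
tool_rot: [[0.996, -0.089, 0.002], [-0.089, -0.996, 0.0], [0.002, -0.0, -1.0]]
ft_force: [0.6, 0.8, -1.0]
grip_width: -0.0001
```

```bash
python3 -c "
from h import *
st()"
```

```text
t 10.25 tip [0.5269 0.2031 0.1292] u 176.261819519633 e 0.2797479788894546 F [ 0.6  0.8 -1. ] w -0.0001 toolx [ 0.996 -0.089  0.002] z [ 0.002  0.    -1.   ] 0.1734
```

Forces are as expected for pushing the bar. On to u = 112 mm.

{"api": "step_arm", "payload": {
  "increments": [
    {"x": 0, "y": 0.6, "z": 0, "wx": 0, "wy": 0, "wz": 0, "gripper": 0},
    {"x": 0, "y": 0.6, "z": 0, "wx": 0, "wy": 0, "wz": 0, "gripper": 0},
    {"x": 0, "y": 0.6, "z": 0, "wx": 0, "wy": 0, "wz": 0, "gripper": 0},
    {"x": 0, "y": 0.6, "z": 0, "wx": 0, "wy": 0, "wz": 0, "gripper": 0},
    {"x": 0, "y": 0.5, "z": 0, "wx": 0, "wy": 0, "wz": 0, "gripper": 0},
    {"x": 0, "y": 0.5, "z": 0, "wx": 0, "wy": 0, "wz": 0, "gripper": 0},
    {"x": 0, "y": 0.5, "z": 0, "wx": 0, "wy": 0, "wz": 0, "gripper": 0},
    {"x": 0, "y": 0.5, "z": 0, "wx": 0, "wy": 0, "wz": 0, "gripper": 0},
    {"x": 0, "y": 0.5, "z": 0, "wx": 0, "wy": 0, "wz": 0, "gripper": 0},
    {"x": 0, "y": 0.5, "z": 0, "wx": 0, "wy": 0, "wz": 0, "gripper": 0},
    {"x": 0, "y": 0.5, "z": 0, "wx": 0, "wy": 0, "wz": 0, "gripper": 0},
    {"x": 0, "y": 0.5, "z": 0, "wx": 0, "wy": 0, "wz": 0, "gripper": 0},
    {"x": 0, "y": 0, "z": 0, "wx": 0, "wy": 0, "wz": 0, "gripper": 0},
    {"x": 0, "y": 0, "z": -3, "wx": 0, "wy": 0, "wz": 0, "gripper": 0},
    {"x": 0, "y": 0, "z": -4, "wx": 0, "wy": 0, "wz": 0, "gripper": 0},
    {"x": 0, "y": 0, "z": -4, "wx": 0, "wy": 0, "wz": 0, "gripper": 0},
    {"x": 0, "y": -4, "z": -2, "wx": 0, "wy": 0, "wz": 0, "gripper": 0},
    {"x": 0, "y": -4.5, "z": 0, "wx": 0, "wy": 0, "wz": 0, "gripper": 0},
    {"x": 0, "y": -4.5, "z": 0, "wx": 0, "wy": 0, "wz": 0, "gripper": 0},
    {"x": 0, "y": 0, "z": 0, "wx": 0, "wy": 0, "wz": 0, "gripper": 0}
  ]
}}

```text
time_s: 12.25
position: [0.5319, 0.2737, 0.4312]
tool_rot: [[0.996, -0.084, -0.0], [-0.084, -0.996, 0.001], [-0.0, -0.001, -1.0]]
ft_force: [0.3, -1.1, 0.7]
grip_width: 0.0002
```

```bash
python3 - <<'E'
from h import *
st()
im=env.get_image("scene")
import pickle;pickle.dump(im,open("s6.pkl","wb"))
cv2.imwrite("pics/s6.png",cv2.resize(im["color"][145:265,190:350],None,fx=5,fy=5,interpolation=cv2.INTER_CUBIC))
E
```

```text
t 12.25 tip [0.5318 0.2739 0.2578] u 247.2001026067852 e -0.723626199279483 F [ 0.3 -1.1  0.7] w 0.0002 toolx [ 0.996 -0.084 -0.   ] z [-0.     0.001 -1.   ] 0.1734
```

View pics/s6.png

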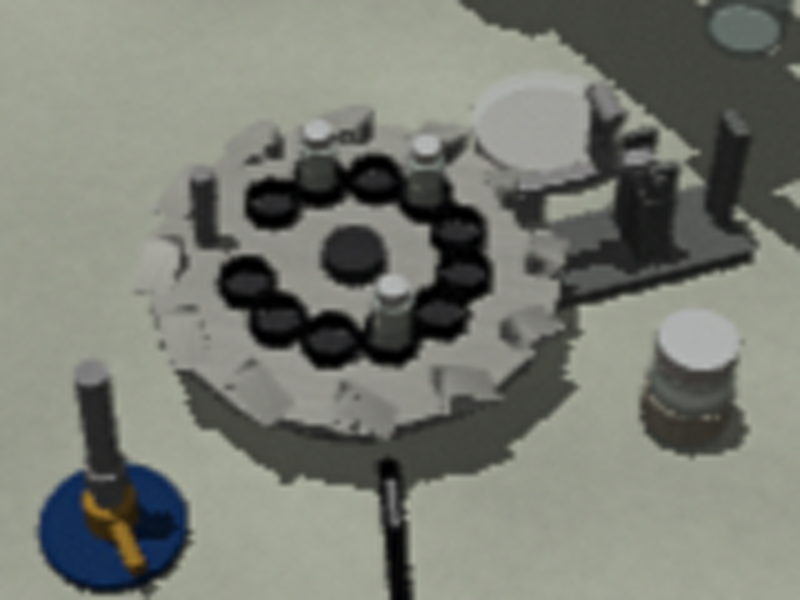

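The pawl is down with its roll at (603,97), and the wheel, vials, jar, burner and pen are where they were. To check it is fully home, I'll compare roll and bar positions with the starting picture to sub-pixel.

```bash
python3 - <<'E'
from h import *
import pickle
b=pickle.load(open("scene.pkl","rb"));c=pickle.load(open("s6.pkl","rb"))
g=lambda i:cv2.resize(cv2.cvtColor(i["color"],cv2.COLOR_BGR2GRAY),None,fx=8,fy=8,interpolation=cv2.INTER_CUBIC)
G0,G1=g(b),g(c)
for n,(x0,y0,x1,y1) in {"roll":(306,159,317,171),"tab+roll":(304,159,320,180),"bar":(296,176,312,188),"post":(332,164,341,192)}.items():
    T=G0[y0*8:y1*8,x0*8:x1*8];S=G1[(y0-5)*8:(y1+5)*8,(x0-5)*8:(x1+5)*8]
    _,m,_,l=cv2.minMaxLoc(cv2.matchTemplate(S,T,cv2.TM_CCOEFF_NORMED)); print(n,round(m,3),(l[0]-40)/8,(l[1]-40)/8)
h=lambda th:np.r_[C+U*(.175-.0583*np.cos(np.arctan2(50,30)+th)),.078+.0583*np.sin(np.arctan2(50,30)+th)]
print(px(b,[h(0),h(.05),h(.18)]))
E
```

```text
roll 0.73 -0.25 1.0
tab+roll 0.816 -0.125 0.375
bar 1.0 0.0 0.0
post 0.752 -0.25 0.25
[[310.43784747 165.56454323]
 [311.34105036 164.97241789]
 [313.77334465 163.57041829]]
```

The bar patch matches the start exactly (score 1.0, shift 0 px), where riding on a tooth would shift it by more than 3 px. The roll and post patches match less well because the arm's shadow lies over them. The pawl is home, so I'll hand in.

```bash
python3 -c "
from h import *
print(env.close_job()); st()"
```

```text
the job is handed in; nothing more can be done
None
the job is handed in; nothing more can be done
```

I tipped the pawl over backwards with the closed fingertips and pushed the peg clockwise by one notch. Then I tipped the pawl forward, lowered it against the finger into the next notch, and handed the job in at about 12.3 s.

Last checks:
- **Wheel:** its angle is about -0.53 rad. The vial caps gave -0.52 to -0.54 and the finger position -0.53. The peg reading disagreed somewhat at -0.585, but that is still inside the allowed range.
- **Pawl:** the picture of its bar matches the starting picture with no shift, so it looks fully home. The roll patch matched less well (score 0.73, shift up to 1 px). I put that down to the arm's shadow, since the fixed back-stop post matched equally poorly.
- **Surroundings:** the three vials are standing in their cups, and the jar, burner, dish and pen looked unmoved in the last picture. The beaker, rock and tube box were not fully in that crop, but the arm never went near them at low height. The arm was clear of everything.

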